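Put the spoon in the slide-top cutlery case and snap the lid home

TASK

Pack the cutlery case for the lunch bag: lay the teaspoon flat inside the open sage-green case without dropping it in. Then feed the loose wooden lid, grip bar uppermost and at the rear, into the grooves at the case's low open end and slide it shut, forcing it past the small sprung ridge until it has snapped over and sits fully home. Leave the closed case with the spoon in it, and do not push about or knock over the mill, the spice jar or the tumbler.

Things in the scene. Friction and masses are not known exactly. Their poses are not given: they have to be found in the camera images.
- case: Sage-green cutlery case, 180 x 106 x 35.5 mm high, fixed. Origin under its centre, z up; +x is the way the lid slides shut. Low open end at -x (16.5 mm high); full-height end wall at +x, inner face x 80.5 mm, stops the lid. The lid rides on ledges, top z 22, |y| 38.5 to 46.5, between walls at y +-46.5 mm. Lips over the grooves: |y| over 40.5, z 32.3 to 35.5 mm, from x -52 to the end wall.
- tray_floor (a point): Centre of the case's tray floor (case x 0, y 0, z 6 mm), axes as the case's. Tray with a beige liner, x -78 to +80, y +-38.5 mm, walls up to the ledges at z 22 mm: the spoon's place, lengthwise.
- mouth (a point): Point between the ledges near the case's open end (case x -75, y 0, z 22 mm, ledge height), axes as the case's. From case x -90 to -60 there are ledges but no lips, and the groove walls flare outward by 3 mm over the first 20 mm: lay the lid's nose on the ledges here, then push it in. The lips' first 8 mm (x -60 to -52) slope up as a lead-in; then 1.8 mm vertical and 1.5 mm side play a side.
- ridge_top (a point): Top of the steel ridge across the case's open end (case x -83, y +-24, z 25.7 mm at rest); round, 8 mm thick. Springs straight down up to 4.5 mm when ridden over: 5.5 N to start, then 1 N per mm.
- lid: Loose wooden lid, x -84 to +80 mm (nose at +x, goes in first), 90 mm wide, 70 g. Origin at the level of its runners' undersides, z up: runners z 0 to 4.5 mm along both edges, panel z 4.5 to 8.5. Starts flat, right way up. In the channel its axes lie along the case's, origin at case y 0, z 22 to 24 mm. Slides freely to case x -18 mm, then 6 to 18 N along +x; snaps home at case x 0 (-1 to +0.5 mm).
- grip_bar (a point): Middle of the dark wooden bar on top of the lid (lid x -45, y 0, z 17 mm), axes as the lid's. 14 mm thick along x, 44 mm long along y, from the panel (z 8.5) up to z 25.5 mm. Pinch it along x with the fingertips just clear of the panel; it can also be pushed from behind.
- bead (a point): Lowest point of the wooden bead under the lid's rear (lid x -73.5, y +-15 mm, z 0.3 mm), 4.2 mm deep with 29 degree ramps fore and aft. It meets the case's ridge before the lid is home and must be forced over it; the ridge then holds the lid shut.
- spoon: Steel-grey teaspoon, 130 long (its x) x 27 wide (its y, at the bowl) x 11 mm high, 20 g, lying flat. Origin under its centre, z up. Grasp it near the middle across its width.
- pepper_mill: Bystander: wooden pepper mill, 58 mm wide, 170 mm high, loose, behind the case. Origin under its centre.
- spice_jar: Bystander: small spice jar with ochre cap, 42 mm wide, 106 mm high, loose, behind the case. Origin under its centre.
- tumbler: Bystander: teal glass tumbler, 77 mm wide, 106 mm high, loose, near the right edge. Origin under its centre.

How it is judged:
By the outcome, as a careful person would: the job done as asked, in the order asked, and still so for the second after the job is handed in, with the robot touching nothing.
It also fails if it takes over 58 s, if anything falls off the work surface, if the arm or the gripper's body presses on something with over 40 N, if the wrist force passes 120 N, or if a joint passes its speed limit or range.

ROBOT

A 7-joint arm with a two-finger parallel gripper is mounted at the origin on the work surface; the furniture and walls round the work are solid. World frame = base frame: x ahead of the robot, y to its left, z up, the work surface at z = 0. Lengths are in m, angles in rad, forces in N, time in s.
With the tool pointing down it reaches from about 0.35 to 0.9 m from the base axis. Payload 8.1 kg.
Tool frame: the origin (TCP) lies midway between the tips of the shut fingers; the grasp point (between the pads) lies 19 mm behind it; z points along the fingers, y is the line along which they close (so a half turn about z gives the same grasp; the last joint's range is limited). The gripper opens to 92 mm and grips with 3 to 60 N. Pads are 19 mm wide; open, the fingers measure 130 mm over their backs; the gripper's body (75 mm by 190 mm) begins 47 mm behind the grasp point.
Start: joints at [-1.335, 0.434, 0.025, 1.573, -0.012, 1.134, -0.075], TCP at [0.208, 0.589, 0.227] pointing down, gripper open.
Joint ranges: [-2.62, 2.62], [-0.44, 2.09], [-1.27, 1.32], [0.08, 2.57], [-1.32, 4.46], [0.12, 2], [-2.74, 2.74]. Speed limits (rad/s): [2.22, 2.22, 3.01, 3.01, 3.14, 3.14, 3.14].

INTERFACE

Orientations are given as a rotation vector (axis times angle).
In Python, from cell import arm gives the robot as it stands.
- The arm moves only by the tool carry_out, never from a script. Its arguments are lists of equal length, an entry for each row: "claw": the finger opening in cm, from 0 to 9.18; "delta_pos": the shift along the tool's x, y, z in cm, a list of three; "angular": the turn, a rotation vector about the tool's x, y, z in rad, a list of three. In form: {"claw": [claw, ...], "delta_pos": [[dx, dy, dz], ...], "angular": [[ax, ay, az], ...]}. A call has 1 to 20 rows; each row shifts and turns the commanded pose from where the row before left it, along the tool's axes as they then stand; what a row does not reach is not made up. A row lasts 1/10 s, in which the tool goes at most 50 mm and 8.59 degrees, less where a joint would pass 70% of its speed; a pose out of reach is approached as far as the arm can. A call with a gripper value outside its range is refused whole. The fingers move at their own pace and stop on an object; "force" is the grip in N (left out, the last holds). Time passes only in rows, so rows that do not move let the fingers close. It gives the time, the measured TCP pose, the force, the opening and the grip force at its end, in the units of the state.
- arm.observe(): the state, without advancing time (a new reading comes with each control period).
- arm.get_image(name): name is "scene" or "top" or "wrist"; returns a dict with "frame" (384x512x3 uint8, red, green, blue), "mtx" (3x3 intrinsics, pixels), "dist" ([k1, k2, p1, p2, k3] as OpenCV has them; the pictures are not rectified), "T" (4x4, takes a point from camera to world coordinates). Camera axes: x right, y down, z forward; pixel columns grow to the right and rows downward; lengths in m; the calibration is good to about 2 mm. A picture is of the moment at which its call begins. There is no depth.
- arm.sign_off(): hands the job in; it is judged then, once.
Trained networks look in a picture, given as the dict that the camera call returned (one of the last four; its "shot" number tells which), for a name from the list of things; names that differ only in an ending like _2 or _b are one class to them, and where a whole thing is asked for, a point or a joint stands for the part that bears it (a point fixed in the world has none). Each returns a list of dicts, best first, with "conf" (0 to 1); they miss things now and then, are a little off and sometimes report something else, mostly with a low value. They report only what shows in the picture. A call takes as long as a camera call.
- arm.look_for(label, picture): "centre" ([column, row] as shares, 0 to 1, of the picture: columns of its width, rows of its height, amid what is visible of it).
- arm.trace(label, picture): "region" (384x512 bool, what is visible of it) and "centre" ([column, row] as shares, 0 to 1, of the picture: columns of its width, rows of its height, amid what is visible of it).
- arm.place_of(label, picture): "centre" ([column, row] as shares, 0 to 1, of the picture: columns of its width, rows of its height: a listed point, or the origin of a listed thing).
The state is a dict: "clock": time; "joints": joint angles; "dq": joint speeds; "joint_efforts": joint torques, N m; "position": TCP position; "ee_rot": TCP orientation; "force": force on the tool from outside, world axes, zero at the start; "ft_torque": the same for the moment, N m; "width": opening from 0.0 (shut) to 1.0 (fully open); "gripper_force": force on a finger pad.
Only numpy, scipy, OpenCV 4.12 (cv2) and the standard library are available. Lean on these libraries where they do the work, as an engineer would, in place of code of your own. Each camera call takes 0.05 s, during which the arm holds its last target. There are 200 camera calls.

## Working session

There is one attempt and no reset: what is moved stays moved. The work goes in short steps, Python scripts to look and compute and a tool call to move; the robot and the scene stay as the last step left them, time stands still between calls to the robot, and variables do not carry over. Pictures are saved under pics/ and viewed, at most 10 in all, crops included, and the job is handed in when it is done.

Besides the shell and the picture viewer there is one more tool, called after "Call:" as name(argument=value, ...) on one line, values as JSON. carry_out: Moves the arm, as the interface text tells. Its arguments: {"type":"object","properties":{"claw":{"type":"array","items":{"type":"number"}},"delta_pos":{"type":"array","items":{"type":"array","items":{"type":"number"}}},"angular":{"type":"array","items":{"type":"array","items":{"type":"number"}}},"force":{"type":"number"}},"required":["claw","delta_pos","angular"]}

```bash
ls; mkdir -p pics; python3 - <<'E'
from cell import arm
import cv2,numpy as np
s=arm.observe(); print({k:np.round(v,3).tolist() for k,v in s.items()})
for n in ["scene","top"]:
    p=arm.get_image(n); cv2.imwrite(f"pics/{n}0.png",p["frame"][:,:,::-1])
    print(n,np.round(p["T"],3).tolist(),np.round(p["mtx"],1).tolist(),np.round(p["dist"],3))
    for l in ["case","tray_floor","mouth","ridge_top","lid","grip_bar","bead","spoon","pepper_mill","spice_jar","tumbler"]:
        r=arm.place_of(l,p)[:2]
        print(l,[(np.round(np.array(q["centre"])*[512,384],1).tolist(),round(q["conf"],2)) for q in r])
E
```

```text
pics
{'clock': 0.0, 'joints': [-1.335, 0.435, 0.025, 1.574, -0.012, 1.134, -0.075], 'dq': [0.001, -0.001, -0.0, 0.001, 0.001, -0.001, -0.001], 'joint_efforts': [0.001, -66.784, 0.985, -31.446, -0.061, 0.043, 0.0], 'position': [0.208, 0.589, 0.226], 'ee_rot': [-0.53, -3.097, 0.002], 'force': [-0.344, -0.099, 0.658], 'ft_torque': [0.01, 0.057, -0.019], 'gripper_force': 0.0, 'width': 0.996}
scene [[0.891, -0.33, 0.312, 0.108], [-0.454, -0.65, 0.61, -0.863], [0.002, -0.685, -0.729, 1.161], [0.0, 0.0, 0.0, 1.0]] [[456.5, 0.0, 257.7], [0.0, 456.5, 194.1], [0.0, 0.0, 1.0]] [0.049 0.    0.    0.    0.   ]
case [([205.4, 173.3], 0.75), ([256.5, 234.2], 0.73)]
tray_floor [([258.5, 234.2], 0.77)]
mouth [([250.9, 213.8], 0.64), ([257.5, 235.8], 0.43)]
ridge_top [([244.6, 213.3], 0.48)]
lid [([203.2, 175.9], 0.6)]
grip_bar [([201.2, 161.6], 0.67), ([242.4, 215.1], 0.18)]
bead [([196.5, 160.9], 0.87)]
spoon [([247.4, 175.7], 0.56)]
pepper_mill []
spice_jar []
tumbler [([310.4, 280.3], 0.94)]
top [[0.017, -0.991, 0.13, 0.443], [-1.0, -0.015, 0.016, 0.022], [-0.014, -0.13, -0.991, 1.304], [0.0, 0.0, 0.0, 1.0]] [[471.8, 0.0, 262.2], [0.0, 471.8, 192.5], [0.0, 0.0, 1.0]] [-0.199  0.     0.     0.     0.   ]
case [([300.0, 226.6], 0.65)]
tray_floor [([298.7, 227.6], 0.76)]
mouth [([273.4, 226.1], 0.63)]
ridge_top [([266.3, 227.4], 0.55)]
lid [([177.6, 241.8], 0.59), ([375.9, 206.7], 0.35)]
grip_bar [([158.4, 242.7], 0.61)]
bead [([150.3, 242.7], 0.56)]
spoon [([202.1, 187.9], 0.51)]
pepper_mill [([275.7, 140.3], 0.66)]
spice_jar [([275.8, 166.7], 0.51)]
tumbler [([374.2, 204.0], 0.94), ([203.7, 188.0], 0.25)]
```

View pics/scene0.png

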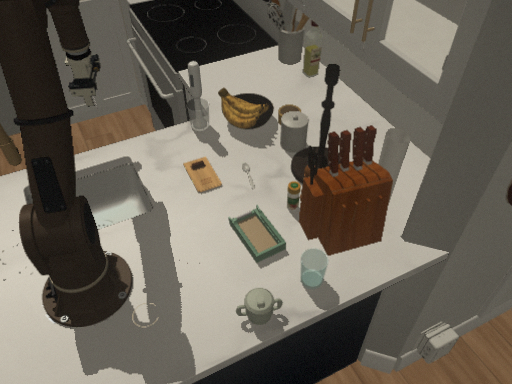

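View pics/top0.png

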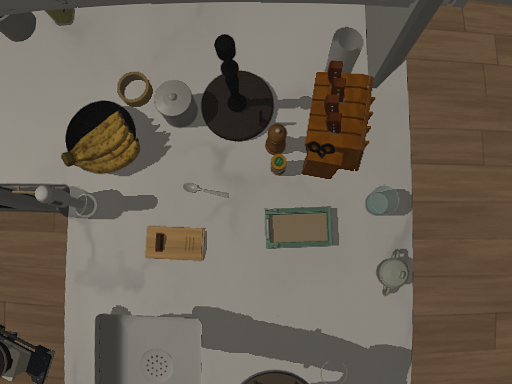

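```bash
cat > h.py <<'E'
from cell import arm
import cv2,numpy as np
from scipy.spatial.transform import Rotation as R
def ray(p,px):
    u=cv2.undistortPoints(np.array(px,float).reshape(-1,1,2),p["mtx"],np.array(p["dist"])).reshape(-1,2)
    d=np.c_[u,np.ones(len(u))]@np.array(p["T"])[:3,:3].T
    return np.array(p["T"])[:3,3],d
def at(p,px,z):
    o,d=ray(p,px); return o+d*((z-o[2])/d[:,2])[:,None]
def pl(l,p,k=0):
    r=arm.place_of(l,p); return [(np.array(q["centre"])*[512,384],q["conf"]) for q in r]
def reg(l,p,k=0):
    r=arm.trace(l,p); return r[k]["region"],r[k]["conf"]
def proj(p,X):
    T=np.linalg.inv(p["T"]); return cv2.projectPoints(np.array(X,float).reshape(-1,1,3),cv2.Rodrigues(T[:3,:3])[0],T[:3,3],p["mtx"],np.array(p["dist"]))[0].reshape(-1,2)
def tcp():
    s=arm.observe(); return np.array(s["position"]),R.from_rotvec(s["ee_rot"])
E
python3 - <<'E'
from h import *
p=arm.get_image("top")
hz={"case":0,"tray_floor":.006,"mouth":.022,"ridge_top":.0257,"lid":0,"grip_bar":.017,"bead":0,"spoon":0,"pepper_mill":0,"spice_jar":0,"tumbler":0}
for l,z in hz.items():
    for c,f in pl(l,p)[:1]: print(l,f,at(p,c,z).round(4))
for l in ["case","lid","spoon"]:
    try:
        m,f=reg(l,p); c=np.concatenate(cv2.findContours(m.astype(np.uint8),0,1)[0]).reshape(-1,2)
        w=at(p,c,{"case":.03,"lid":.0085,"spoon":.005}[l])[:,:2]
        (a,b,g)=cv2.minAreaRect((w*1000).astype(np.float32)); print(l,f,m.sum(),a,b,g)
    except Exception as e: print(l,e)
print(tcp()[1].as_matrix().round(3))
E
```

```text
case 0.58 [[ 0.5175 -0.0527  0.    ]]
tray_floor 0.83 [[ 0.5291 -0.0603  0.006 ]]
mouth 0.93 [[0.521  0.0228 0.022 ]]
ridge_top 0.62 [[0.5093 0.0302 0.0257]]
lid 0.9 [[0.4688 0.2802 0.    ]]
grip_bar 0.78 [[0.4702 0.3374 0.017 ]]
spoon 0.54 [[0.6217 0.2087 0.    ]]
pepper_mill 0.65 [[0.7577 0.01   0.    ]]
spice_jar 0.87 [[6.867e-01 6.000e-04 0.000e+00]]
tumbler 0.79 [[ 0.5845 -0.2725  0.    ]]
case 0.62 2543 (517.0941772460938, -54.631736755371094) (107.42379760742188, 180.31536865234375) 2.9912266731262207
lid 0.8 1871 (469.69293212890625, 284.0684814453125) (91.27127838134766, 161.07879638671875) 1.323388934135437
spoon 0.49 135 (619.9983520507812, 201.75894165039062) (118.6838607788086, 23.124483108520508) 82.77313995361328
[[-0.943  0.332  0.   ]
 [ 0.332  0.943  0.   ]
 [-0.     0.    -1.   ]]
```

The scene view shows the lid at about (203,175), the spoon at (248,175) and the open case at (258,234). The top view shows the lid at (176,243) with its grip at the left, the spoon at (206,189) with its bowl at the left, and the case at (300,227) with its mouth at the left. Next I'll check the wrist camera geometry and work out the first move.

```bash
cat >> h.py <<'E'
def go(pos,yaw=None,ang=None):
    "print tool-axis shift (cm) and turn to a world pos with tool down and tool y at yaw (deg, mod 180)"
    P,Q=tcp(); M=Q.as_matrix()
    print("tcp",P.round(4),"yaw",np.degrees(np.arctan2(M[1,1],M[0,1])).round(2))
    print("shift cm",(M.T@(np.array(pos)-P)*100).round(2))
    if yaw is not None:
        c=[]
        for a in (yaw,yaw+180):
            a=np.radians(a); y=np.array([np.cos(a),np.sin(a),0]); z=np.array([0,0,-1.]); x=np.cross(y,z)
            c.append((Q.inv()*R.from_matrix(np.c_[x,y,z])).as_rotvec())
        print("turn",min(c,key=np.linalg.norm).round(4))
E
python3 - <<'E'
from h import *
p=arm.get_image("wrist"); P,Q=tcp()
T=np.array(p["T"]); M=Q.as_matrix()
print((M.T@(T[:3,3]-P)).round(3),(M.T@T[:3,:3]).round(3),p["mtx"][0],p["dist"])
go([0.55,0.13,0.40],-5)
E
```

```text
[ 0.067  0.001 -0.158] [[-0.    -0.968 -0.252]
 [ 1.    -0.001  0.   ]
 [-0.    -0.252  0.968]] [329.71811214   0.         251.31085139] [0.00622394 0.         0.         0.         0.        ]
tcp [0.2078 0.5895 0.2268] yaw 70.58
shift cm [-47.55 -31.95 -17.33]
turn [ 0.     -0.      1.3192]
```

Call:
carry_out(claw=[4,4,4,4,4,4,4,4,4,4,4,4,4,4,4,4,4,4,4,4], delta_pos=[[0,0,-1.4],[0,0,-1.4],[0,0,-1.4],[0,0,-1.4],[0,0,-1.4],[0,0,-1.4],[0,0,-1.4],[0,0,-1.4],[0,0,-1.4],[-3.4,3.5,0],[-3.4,3.5,0],[-3.4,3.5,0],[-3.4,3.5,0],[-3.4,3.5,0],[-3.4,3.5,0],[-3.4,3.5,0],[-3.4,3.5,0],[-3.4,3.5,0],[-3.4,3.5,0],[-3.4,3.5,0]], angular=[[0,0,0.147],[0,0,0.147],[0,0,0.147],[0,0,0.147],[0,0,0.147],[0,0,0.147],[0,0,0.147],[0,0,0.147],[0,0,0.147],[0,0,0],[0,0,0],[0,0,0],[0,0,0],[0,0,0],[0,0,0],[0,0,0],[0,0,0],[0,0,0],[0,0,0],[0,0,0]], force=15)

```text
clock: 4.0
position: [0.5581, 0.1805, 0.353]
ee_rot: [-2.32, -2.119, -0.001]
force: [-0.2, 0.7, 0.6]
width: 0.433
gripper_force: 0.0
```

```bash
python3 - <<'E'
from h import *
p=arm.get_image("wrist"); print(tcp()[0].round(4),arm.observe()["clock"])
cv2.imwrite("pics/wrist1.png",p["frame"][:,:,::-1]); np.save("pics/w1.npy",{k:p[k] for k in p},allow_pickle=True)
hz={"case":0,"tray_floor":.006,"mouth":.022,"ridge_top":.0257,"lid":0,"grip_bar":.017,"bead":0,"spoon":0,"pepper_mill":0,"spice_jar":0,"tumbler":0}
for l,z in hz.items():
    for c,f in pl(l,p)[:1]: print(l,round(f,2),c.round(1),at(p,c,z).round(4))
for l in ["case","lid","spoon"]:
    try:
        m,f=reg(l,p); c=np.concatenate(cv2.findContours(m.astype(np.uint8),0,1)[0]).reshape(-1,2)
        w=at(p,c,{"case":.033,"lid":.0085,"spoon":.005}[l])[:,:2]
        (a,b,g)=cv2.minAreaRect((w*1000).astype(np.float32)); print(l,f,m.sum(),a,b,g)
    except Exception as e: print(l,e)
E
```

```text
[0.5626 0.1714 0.3531] 4.05
case 0.79 [239.3 294. ] [[ 0.5162 -0.0565  0.    ]]
tray_floor 0.74 [240.6 296.5] [[ 0.5185 -0.0579  0.006 ]]
mouth 0.67 [234.3 260.6] [[0.5162 0.0173 0.022 ]]
ridge_top 0.5 [233.7 254.8] [[0.5167 0.0291 0.0257]]
lid 0.61 [187.   93.9] [[0.4722 0.2805 0.    ]]
grip_bar 0.84 [180.8  62.9] [[0.4725 0.3212 0.017 ]]
bead 0.84 [178.9  38.4] [[0.4713 0.3562 0.    ]]
spoon 0.63 [291.1 139.1] [[0.6218 0.2004 0.    ]]
spice_jar 0.74 [185.3  90.7] [[0.4704 0.2852 0.    ]]
case 0.64 2324 (518.5545654296875, -14.849197387695312) (106.04801177978516, 127.48133087158203) 2.331963300704956
lid 0.9 7229 (471.7147521972656, 285.1015930175781) (163.28326416015625, 90.86792755126953) 88.21357727050781
spoon 0.7 750 (622.0787353515625, 204.04061889648438) (127.5154800415039, 25.670820236206055) 82.65679168701172
```

View pics/wrist1.png

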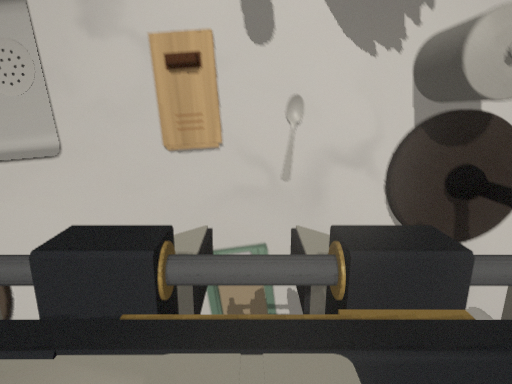

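```bash
cat >> h.py <<'E'
def draw(p,items,fn,crop,s):
    im=np.ascontiguousarray(p["frame"][:,:,::-1]); x0,y0,x1,y1=crop
    im=cv2.resize(im[y0:y1,x0:x1],None,fx=s,fy=s,interpolation=cv2.INTER_CUBIC)
    for X,col in items:
        q=((proj(p,X)+.5-[x0,y0])*s).round().astype(int); cv2.polylines(im,[q.reshape(-1,1,2)],True,col,1)
    cv2.imwrite(fn,im)
def tf(pos,yawdeg,X):
    return R.from_euler("z",yawdeg,degrees=True).apply(np.array(X,float))+pos
def rect(x0,x1,y0,y1,z): return np.array([[x0,y0,z],[x1,y0,z],[x1,y1,z],[x0,y1,z]])/1000
CASE=[rect(-52,90,-53,53,35.5),rect(-90,90,-53,53,0),rect(-78,80,-38.5,38.5,6),rect(-52,80.5,-40.5,40.5,35.5)]
E
python3 - <<'E'
from h import *
p=np.load("pics/w1.npy",allow_pickle=True).item()
pos,yaw=np.array([.5175,-.0575,0]),-87.5
it=[(tf(pos,yaw,X),c) for X,c in zip(CASE,[(0,0,255),(255,0,0),(255,0,255),(0,255,255)])]
it+=[(tf([.472,.283,0],-88.2,rect(-84,80,-45,45,8.5)),(0,0,255)),(tf([.472,.283,0],-88.2,rect(-52,-38,-22,22,25.5)),(255,0,0))]
it+=[(tf([.622,.2035,0],82.65,rect(-65,65,-13.5,13.5,5)),(0,0,255))]
draw(p,it,"pics/ov1.png",(140,20,340,384),2.1 and 1.6)
draw(p,it,"pics/ov1.png",(130,20,350,360),1.75)
E
```

```text
(no output)
```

View pics/ov1.png

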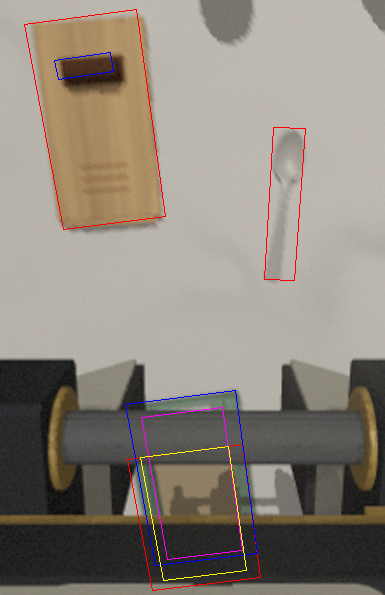

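The wrist picture shows the lid at about (187,90) with its dark bar at (183,60), the spoon from (296,95) to (288,175), and the case half hidden by the gripper at (240,295). The spoon overlay fits. My lid and case overlays had a yaw sign error, since the lid's long axis at 88.2° means yaw −91.8°. Going for the spoon.

```bash
python3 - <<'E'
from h import *
go([.622,.204,.003],-7.35)
print(arm.observe()["clock"])
E
```

```text
tcp [0.557  0.1823 0.3528] yaw -5.18
shift cm [ 2.74  6.28 34.98]
turn [-0.     -0.0001  0.0378]
4.75
```

Call:
carry_out(claw=[4,4,4,4,4,4,4,4,4,4,4,4], delta_pos=[[0.4,0.8,2],[0.5,1.2,3.5],[0.5,1.2,4],[0.5,1.2,4],[0.5,1,4],[0.3,0.9,4],[0,0,4],[0,0,3.5],[0,0,2.5],[0,0,2],[0,0,1],[0,0,0]], angular=[[0,0,0.038],[0,0,0],[0,0,0],[0,0,0],[0,0,0],[0,0,0],[0,0,0],[0,0,0],[0,0,0],[0,0,0],[0,0,0],[0,0,0]])

```text
clock: 5.95
position: [0.6222, 0.2008, 0.0065]
ee_rot: [-2.359, -2.073, 0.003]
force: [-0.2, 0.7, 0.0]
width: 0.437
gripper_force: 0.0
```

```bash
python3 - <<'E'
from h import *
p=arm.get_image("wrist"); cv2.imwrite("pics/w2.png",p["frame"][:,:,::-1])
go([.622,.204,.003],-7.35)
print(arm.observe()["force"],arm.observe()["dq"])
E
```

```text
tcp [0.623  0.201  0.0078] yaw -7.39
shift cm [ 0.29 -0.14  0.48]
turn [-0.0003  0.0002 -0.0008]
[ 0.4854791  -0.55383395  0.39467568] [-0.00293955 -0.02559913  0.01028014 -0.01624095  0.00175064  0.00606397
 -0.00238668]
```

View pics/w2.png

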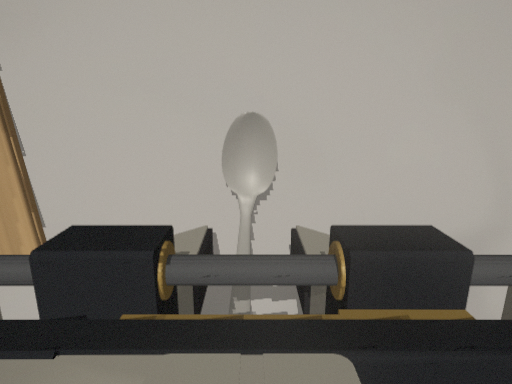

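The wrist picture shows the handle, at about (246,220), lying between the open fingers and close to centred. I'll lower 4 mm, close, and lift a little.

Call:
carry_out(claw=[4,0,0,0,0,0,0,0,0,0], delta_pos=[[0.2,-0.1,0.4],[0,0,0],[0,0,0],[0,0,0],[0,0,0],[0,0,0],[0,0,0],[0,0,-2],[0,0,-4],[0,0,-4]], angular=[[0,0,0],[0,0,0],[0,0,0],[0,0,0],[0,0,0],[0,0,0],[0,0,0],[0,0,0],[0,0,0],[0,0,0]], force=20)

```text
clock: 7.0
position: [0.6216, 0.2026, 0.104]
ee_rot: [-2.36, -2.073, 0.003]
force: [0.8, 0.4, 0.5]
width: 0.221
gripper_force: 19.8
```

```bash
python3 - <<'E'
from h import *
go([.56,-0.20,.30],2.3)
print(arm.observe()["width"],arm.observe()["gripper_force"])
E
```

```text
tcp [0.6216 0.2026 0.104 ] yaw -7.41
shift cm [-40.75  -0.94 -19.54]
turn [-0.0017  0.0013 -0.1695]
0.22099745357932818 19.751436070364434
```

Call:
carry_out(claw=[0,0,0,0,0,0,0,0,0,0,0,0,0,0], delta_pos=[[-1,-0.3,-3],[-1.5,-0.3,-4.2],[-2,-0.3,-4.2],[-2.5,0,-4.2],[-3.5,0,-4],[-4,0,0],[-4.4,0,0],[-4.4,0,0],[-4.4,0,0],[-4.4,0,0],[-4.4,0,0],[-3,0,0],[-1.2,0,0],[0,0,0]], angular=[[0,0,0],[0,0,0],[0,0,0],[0,0,0],[0,0,0],[0,0,0],[0,0,0],[0,0,0],[0,0,0],[0,0,0],[0,0,0],[0,0,-0.08],[0,0,-0.09],[0,0,0]])

```text
clock: 8.4
position: [0.5611, -0.2003, 0.2974]
ee_rot: [2.179, 2.263, -0.001]
force: [-0.7, 1.2, 0.1]
width: 0.218
gripper_force: 19.8
```

```bash
python3 - <<'E'
from h import *
a=tcp()
p=arm.get_image("wrist"); b=tcp(); print(a[0].round(4),b[0].round(4),arm.observe()["width"],(b[1].as_matrix().T@(p["T"][:3,3]-b[0])).round(4))
np.save("pics/w3.npy",p,allow_pickle=True)
for l,z in {"case":0,"tray_floor":.006,"mouth":.022,"ridge_top":.0257}.items():
    for c,f in pl(l,p)[:1]: print(l,round(f,2),c.round(1),at(p,c,z).round(4))
m,f=reg("case",p); print(f,m.sum()); np.save("pics/m3.npy",m)
pos,yaw=np.array([.5175,-.0575,0]),-87.5
it=[(tf(pos,yaw,X),c) for X,c in zip(CASE,[(0,0,255),(255,0,0),(255,0,255),(0,255,255)])]
draw(p,it,"pics/ov3.png",(100,0,400,384),1.55)
E
```

```text
[ 0.5611 -0.2003  0.2974] [ 0.5618 -0.1982  0.2972] 0.2215048401549509 [ 0.0658 -0.0006 -0.1581]
case 0.94 [223.8  47. ] [[ 0.5211 -0.0559  0.    ]]
0.73 10564
```

View pics/ov3.png

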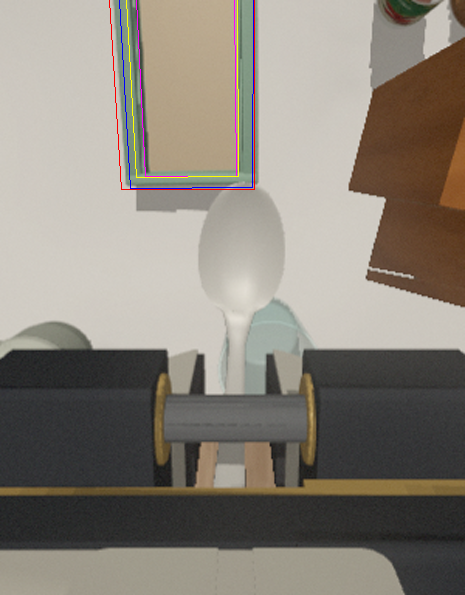

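The wrist picture shows the spoon held straight at (240,250) in the crop, with its bowl toward +y, and the case's end-wall half at top left. I'll refine the case pose from colour transitions.

```bash
python3 - <<'E'
from h import *
p=np.load("pics/w3.npy",allow_pickle=True).item(); im=p["frame"].astype(float)
pos,yaw=np.array([.5175,-.0575,0]),-87.5
def prof(pts):
    q=proj(p,pts).astype(np.float32); 
    return cv2.remap(im.astype(np.float32),q[:,0].copy(),q[:,1].copy(),1)
for cx in (30,60):
    ys=np.arange(-62,62.1,2); c=prof(tf(pos,yaw,np.c_[ys*0+cx,ys,ys*0+35.5]/1000))
    print("cx",cx); print(" ".join(f"{y:.0f}:{int(a[0])},{int(a[1]-a[0])},{int(a[2])}" for y,a in zip(ys,c)))
xs=np.arange(60,104,2); c=prof(tf(pos,yaw,np.c_[xs,xs*0,xs*0+35.5]/1000))
print(" ".join(f"{y:.0f}:{int(a[0])},{int(a[1]-a[0])},{int(a[2])}" for y,a in zip(xs,c)))
t=arm.get_image("top"); np.save("pics/t3.npy",t,allow_pickle=True)
E
```

```text
cx 30Traceback (most recent call last):
  File "<stdin>", line 9, in <module>
  File "<stdin>", line 9, in <genexpr>
TypeError: only length-1 arrays can be converted to Python scalars
```

```bash
cat > prof.py <<'E'
from h import *
def prof(p,pts):
    q=proj(p,pts).astype(np.float32)
    return cv2.remap(p["frame"].astype(np.float32),q[:,:1].copy(),q[:,1:].copy(),1).reshape(-1,3)
def show(p,pos,yaw,fix,rng,along,z,step=2):
    v=np.arange(*rng,step); X=np.zeros((len(v),3)); X[:,2]=z
    X[:,0 if along=="x" else 1]=v; X[:,1 if along=="x" else 0]=fix
    c=prof(p,tf(pos,yaw,X/1000))
    print(along,"at",fix,"z",z,":"," ".join(f"{y:.0f}:{int(a[0])}/{int(a[1]-a[0])}" for y,a in zip(v,c)))
E
python3 - <<'E'
from prof import *
p=np.load("pics/w3.npy",allow_pickle=True).item()
pos,yaw=np.array([.5175,-.0575,0]),-87.5
for cx in (30,70): show(p,pos,yaw,cx,(-62,63),"y",35.5)
show(p,pos,yaw,-15,(60,106),"x",35.5)
t=arm.get_image("top"); np.save("pics/t3.npy",t,allow_pickle=True)
for cx in (-30,30,): show(t,pos,yaw,cx,(-66,67),"y",35.5)
show(t,pos,yaw,0,(60,106),"x",35.5)
show(t,pos,yaw,0,(-106,-60),"x",16.5)
E
```

```text
y at 30 z 35.5 : -62:203/-4 -60:203/-5 -58:203/-4 -56:203/-4 -54:204/-5 -52:204/-4 -50:178/0 -48:121/21 -46:120/24 -44:122/23 -42:124/23 -40:124/22 -38:104/24 -36:91/17 -34:101/20 -32:72/11 -30:161/-4 -28:177/-17 -26:177/-17 -24:176/-16 -22:177/-16 -20:179/-17 -18:179/-17 -16:177/-17 -14:178/-17 -12:178/-17 -10:178/-18 -8:179/-18 -6:179/-19 -4:178/-19 -2:178/-18 0:179/-18 2:179/-17 4:178/-17 6:180/-17 8:179/-17 10:179/-17 12:178/-16 14:178/-16 16:180/-17 18:179/-17 20:178/-16 22:179/-16 24:179/-17 26:179/-16 28:179/-16 30:179/-16 32:178/-16 34:179/-17 36:179/-17 38:178/-16 40:173/-13 42:116/20 44:107/22 46:126/23 48:127/22 50:125/23 52:125/23 54:126/23 56:155/3 58:203/-4 60:204/-4 62:204/-4
y at 70 z 35.5 : -62:205/-5 -60:204/-5 -58:205/-5 -56:204/-4 -54:204/-5 -52:205/-4 -50:185/0 -48:118/22 -46:116/23 -44:117/24 -42:117/25 -40:116/24 -38:112/22 -36:98/21 -34:124/22 -32:66/13 -30:139/0 -28:174/-17 -26:174/-17 -24:174/-17 -22:175/-16 -20:174/-17 -18:173/-16 -16:174/-17 -14:175/-18 -12:174/-17 -10:174/-17 -8:175/-18 -6:175/-18 -4:175/-18 -2:176/-17 0:174/-17 2:175/-17 4:175/-16 6:176/
[... 1822 characters left out ...]
8:121/-16 30:122/-17 32:123/-17 34:123/-17 36:84/-1 38:83/15 40:88/24 42:75/21 44:74/20 46:74/20 48:72/20 50:70/21 52:82/17 54:118/6 56:155/-5 58:154/-4 60:152/-4 62:152/-4 64:153/-4 66:152/-4
x at 0 z 35.5 : 60:122/-16 62:122/-16 64:122/-16 66:122/-16 68:122/-16 70:124/-18 72:113/-11 74:93/0 76:68/12 78:77/19 80:86/22 82:90/22 84:87/22 86:78/15 88:82/6 90:90/-1 92:97/-3 94:96/-2 96:96/-2 98:96/-3 100:96/-3 102:94/-3 104:111/-3
x at 0 z 16.5 : -106:155/-5 -104:155/-5 -102:156/-6 -100:156/-6 -98:156/-6 -96:154/-5 -94:145/-3 -92:112/6 -90:106/8 -88:121/3 -86:152/-8 -84:117/-5 -82:84/0 -80:64/1 -78:72/-3 -76:77/-8 -74:84/-11 -72:97/-13 -70:121/-17 -68:125/-17 -66:123/-16 -64:123/-16 -62:123/-16
```

```bash
python3 - <<'E'
from h import *
p=np.load("pics/w3.npy",allow_pickle=True).item()
P,Q=tcp()
print("tip from tcp (tool axes)",((at(p,[[254.8,118]],P[2]+.003)-P)@Q.as_matrix()).round(4))
go([.519,-.056,.06],2.9)
print(arm.observe()["clock"])
E
```

```text
tip from tcp (tool axes) [[ 0.0603  0.0007 -0.003 ]]
tcp [ 0.5625 -0.1961  0.2972] yaw 2.4
shift cm [14.17 -3.75 23.73]
turn [-0.0001 -0.0003 -0.0087]
8.75
```

Call:
carry_out(claw=[0,0,0,0,0,0,0,0,0,0,0,0], delta_pos=[[1.2,-0.3,0.7],[2.5,-0.7,3],[3,-0.8,3.5],[3,-0.8,4],[2.5,-0.7,4],[1.5,-0.3,3.5],[0.5,-0.2,3],[0,0,1.5],[0,0,0.5],[0,0,0],[0,0,0],[0,0,0]], angular=[[0,0,-0.009],[0,0,0],[0,0,0],[0,0,0],[0,0,0],[0,0,0],[0,0,0],[0,0,0],[0,0,0],[0,0,0],[0,0,0],[0,0,0]])

```text
clock: 9.95
position: [0.5181, -0.0579, 0.0619]
ee_rot: [2.165, 2.275, 0.002]
force: [-0.5, 0.9, -0.3]
width: 0.217
gripper_force: 19.8
```

```bash
python3 - <<'E'
from h import *
go([.519,-.056,.0105],2.9)
p=arm.get_image("wrist"); print(arm.observe()["dq"].round(3) if hasattr(arm.observe()["dq"],"round") else arm.observe()["dq"])
cv2.imwrite("pics/w4.png",p["frame"][:,:,::-1]); np.save("pics/w4.npy",p,allow_pickle=True)
from prof import show
pos,yaw=np.array([.519,-.055,0]),-87.1
for cx in (-40,-30): show(p,pos,yaw,cx,(-60,61),"y",35.5)
show(p,pos,yaw,-46,(-62,-44),"x",35.5,1)
show(p,pos,yaw,0,(-100,-66),"x",16.5,1)
E
```

```text
tcp [ 0.5181 -0.0579  0.0619] yaw 2.85
shift cm [0.18 0.09 5.14]
turn [ 0.0019 -0.     -0.0009]
[ 0.001  0.003 -0.004  0.003 -0.    -0.002  0.002]
y at -40 z 35.5 : -60:202/-4 -58:203/-4 -56:201/-4 -54:203/-4 -52:158/6 -50:109/23 -48:111/23 -46:113/24 -44:113/22 -42:112/23 -40:80/20 -38:90/16 -36:107/20 -34:62/15 -32:164/-13 -30:168/-17 -28:169/-17 -26:168/-17 -24:170/-18 -22:169/-17 -20:170/-18 -18:169/-17 -16:169/-18 -14:166/-12 -12:170/-4 -10:171/-4 -8:173/-5 -6:175/-5 -4:177/-4 -2:179/-3 0:180/-3 2:182/-5 4:181/-5 6:180/-4 8:177/-4 10:175/-4 12:173/-4 14:173/-3 16:172/-5 18:169/-18 20:168/-17 22:168/-17 24:168/-17 26:167/-17 28:168/-16 30:167/-17 32:167/-16 34:86/14 36:80/10 38:134/21 40:94/14 42:112/20 44:116/21 46:116/21 48:115/21 50:116/20 52:117/20 54:200/-4 56:201/-4 58:201/-4 60:201/-4
y at -30 z 35.5 : -60:202/-4 -58:202/-4 -56:202/-4 -54:203/-4 -52:155/5 -50:110/25 -48:110/25 -46:111/24 -44:112/24 -42:114/23 -40:84/19 -38:87/17 -36:109/22 -34:61/15 -32:168/-18 -30:169/-19 -28:168/-18 -26:169/-18 -24:169/-17 -22:167/-17 -20:168/-18 -18:168/-17 -16:169/-18 -14:173/-7 -12:18
[... 266 characters left out ...]
42:111/21 44:117/21 46:115/21 48:116/21 50:115/21 52:117/20 54:201/-4 56:201/-4 58:201/-4 60:202/-4
x at -46 z 35.5 : -62:91/17 -61:88/20 -60:98/24 -59:125/21 -58:98/20 -57:93/22 -56:91/22 -55:90/21 -54:92/20 -53:92/22 -52:97/23 -51:110/24 -50:112/23 -49:111/25 -48:110/24 -47:111/24 -46:112/23 -45:112/23
x at 0 z 16.5 : -100:201/-4 -99:200/-4 -98:200/-5 -97:200/-4 -96:201/-5 -95:201/-4 -94:202/-5 -93:201/-4 -92:201/-4 -91:202/-4 -90:147/13 -89:139/24 -88:163/3 -87:184/-7 -86:197/-6 -85:209/-6 -84:178/-5 -83:161/-6 -82:142/-4 -81:111/-3 -80:89/4 -79:73/13 -78:72/14 -77:101/3 -76:119/-12 -75:117/-12 -74:119/-13 -73:120/-13 -72:118/-15 -71:119/-13 -70:118/-12 -69:118/-13 -68:117/-12 -67:152/-16
```

View pics/w4.png

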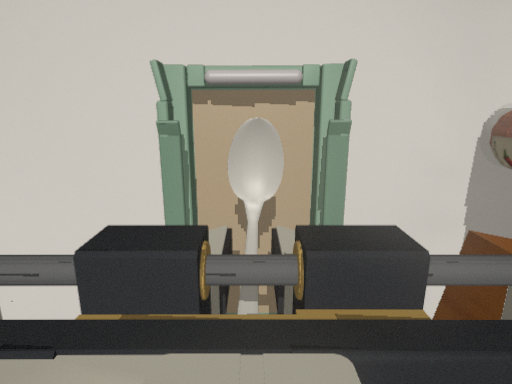

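The wrist picture shows the spoon centred over the tray, with its bowl at (256,160), the ridge bar at (254,76) and the case mouth at the top. The edges put the case at (0.5194, −0.055) with yaw −87.1°. Lowering now.

Call:
carry_out(claw=[0,0,0,0,0,0,0], delta_pos=[[0.2,0.1,1.5],[0,0,1.5],[0,0,1],[0,0,0.7],[0,0,0.3],[0,0,0.1],[0,0,0]], angular=[[0,0,0],[0,0,0],[0,0,0],[0,0,0],[0,0,0],[0,0,0],[0,0,0]])

```text
clock: 10.7
position: [0.5183, -0.0559, 0.0103]
ee_rot: [-2.166, -2.276, -0.0]
force: [-0.4, -0.4, 0.6]
width: 0.216
gripper_force: 19.8
```

Call:
carry_out(claw=[0,0], delta_pos=[[0,0,0.1],[0,0,0]], angular=[[0,0,0],[0,0,0]])

```text
clock: 10.9
position: [0.5183, -0.0559, 0.0099]
ee_rot: [-2.166, -2.276, -0.001]
force: [-4.1, 0.5, 13.8]
width: 0.219
gripper_force: 19.8
```

Contact at 13.8 N, so the spoon is on the floor. Releasing gently and lifting off.

Call:
carry_out(claw=[2.2,2.6,3.0,3.0,3.0,3.0,3.0,3.0,3.0,3.0], delta_pos=[[0,0,-0.1],[0,0,0],[0,0,0],[0,0,-0.5],[0,0,-1.5],[0,0,-2.5],[0,0,-4],[0,0,-4],[0,0,-4],[0,0,-2]], angular=[[0,0,0],[0,0,0],[0,0,0],[0,0,0],[0,0,0],[0,0,0],[0,0,0],[0,0,0],[0,0,0],[0,0,0]])

```text
clock: 11.9
position: [0.5194, -0.0562, 0.1984]
ee_rot: [2.164, 2.274, 0.005]
force: [0.4, 0.6, -0.5]
width: 0.323
gripper_force: 0.0
```

```bash
python3 - <<'E'
from h import *
p=arm.get_image("wrist"); c=pl("spoon",p); print([(a.round(1),at(p,a,.006).round(4),f) for a,f in c[:2]])
w=np.load("pics/w1.npy",allow_pickle=True).item()
# lid corner fit in w1 by segmentation: warm colour
f=w["frame"].astype(int); m=((f[:,:,0]-f[:,:,2])>45).astype(np.uint8); m[:,:140]=0;m[:,235:]=0;m[170:]=0
m=cv2.morphologyEx(m,3,np.ones((9,9)))
c=max(cv2.findContours(m,0,1)[0],key=cv2.contourArea).reshape(-1,2); print(m.sum(),c.min(0),c.max(0))
q=at(w,c,.0085)[:,:2]; print(cv2.minAreaRect((q*1000).astype(np.float32)))
go([.472,.328,.12],88.2); print(arm.observe()["clock"])
E
```

```text
[(array([250.1, 174. ]), array([[ 0.5192, -0.0548,  0.006 ]]), 0.68)]
6956 [149  29] [221 149]
((473.48516845703125, 282.472412109375), (162.27130126953125, 88.63917541503906), 88.62785339355469)
tcp [ 0.52   -0.056   0.1981] yaw 2.85
shift cm [38.59 -2.93  7.81]
turn [ 0.0049  0.004  -1.4896]
12.0
```

Call:
carry_out(claw=[4,4,4,4,4,4,4,4,4,4,4,4,4,4,4,4,4,4,4,4], delta_pos=[[3,-0.4,0],[4.5,-0.4,0],[4.5,-0.4,0],[4.5,-0.4,0],[4.5,-0.4,0],[4.5,-0.4,0],[4.5,-0.4,0],[4.5,-0.2,0],[4,0,0.8],[0,0,0.8],[0,0,0.8],[0,0,0.8],[0,0,0.8],[0,0,0.8],[0,0,0.8],[0,0,0.8],[0,0,0.8],[0,0,0.6],[0,0,0],[0,0,0]], angular=[[0,0,0],[0,0,0],[0,0,0],[0,0,0],[0,0,0],[0,0,0],[0,0,0],[0,0,0],[0,0,-0.149],[0,0,-0.149],[0,0,-0.149],[0,0,-0.149],[0,0,-0.149],[0,0,-0.149],[0,0,-0.149],[0,0,-0.149],[0,0,-0.149],[0,0,-0.149],[0,0,0],[0,0,0]])

```text
clock: 14.0
position: [0.4688, 0.3269, 0.1163]
ee_rot: [-0.056, -3.14, 0.001]
force: [-0.6, -0.3, 0.2]
width: 0.437
gripper_force: 0.0
```

```bash
python3 - <<'E'
from h import *
p=arm.get_image("wrist"); np.save("pics/w5.npy",p,allow_pickle=True)
for l in ("grip_bar","lid"):
    c=pl(l,p); print(l,[(a.round(1),at(p,a,.017 if l!="lid" else 0).round(4),f) for a,f in c[:2]])
it=[(tf([.4735,.2805,0],-91.5,rect(-84,80,-45,45,8.5)),(0,0,255)),(tf([.4735,.2805,0],-91.5,rect(-52,-38,-22,22,25.5)),(255,0,0))]
draw(p,it,"pics/ov5.png",(0,0,512,384),1.25)
go([.4735,.3255,.033],88.5); print(arm.observe()["clock"])
E
```

```text
grip_bar [(array([252. , 202.1]), array([[0.4737, 0.3278, 0.017 ]]), 0.85)]
lid [(array([202.5, 197.6]), array([[0.4729, 0.2852, 0.    ]]), 0.72)]
tcp [0.4691 0.3274 0.117 ] yaw 88.07
shift cm [-0.44 -0.17  8.4 ]
turn [ 0.0002  0.0002 -0.0074]
14.15
```

View pics/ov5.png

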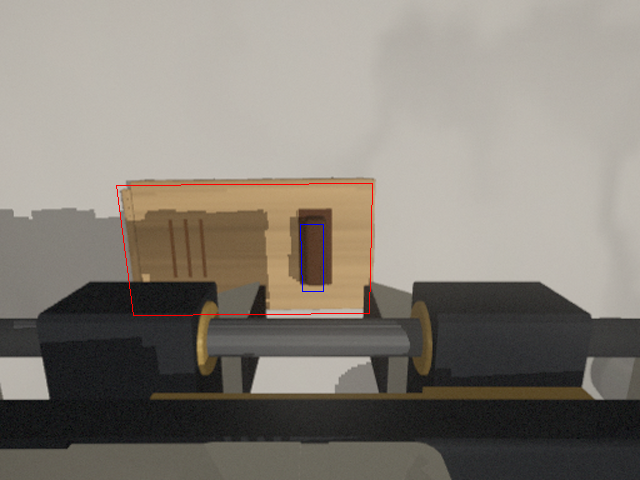

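The wrist picture shows the lid under the gripper. The bar in the overlay is at (315,247), about 2–3 mm from the model, so I take the bar as (0.472, 0.3275). Pinching with the tips about 2 mm above the panel.

Call:
carry_out(claw=[4,4,4,4,4,4,4,1,0,0,0,0,0], delta_pos=[[-0.2,0,1.5],[-0.1,0,3],[0,0,3],[0,0,2],[0,0,0.9],[0,0,0.2],[0,0,0],[0,0,0],[0,0,0],[0,0,0],[0,0,0],[0,0,0],[0,0,0]], angular=[[0,0,-0.007],[0,0,0],[0,0,0],[0,0,0],[0,0,0],[0,0,0],[0,0,0],[0,0,0],[0,0,0],[0,0,0],[0,0,0],[0,0,0],[0,0,0]], force=35)

```text
clock: 15.45
position: [0.4723, 0.3274, 0.0113]
ee_rot: [0.038, 3.141, 0.001]
force: [-0.7, -0.6, 5.8]
width: 0.144
gripper_force: 35.0
```

```bash
python3 - <<'E'
from h import *
go([.472,.3275,.0105],88.5)
M=tcp()[1].as_matrix(); print(M.round(4).tolist())
p=arm.get_image("wrist"); np.save("pics/w6.npy",p,allow_pickle=True)
E
```

```text
tcp [0.4723 0.3274 0.0113] yaw 88.63
shift cm [0.03 0.01 0.08]
turn [0.0005 0.0005 0.0022]
[[-0.9997, 0.0239, 0.0005], [0.0239, 0.9997, 0.0005], [-0.0005, 0.0005, -1.0]]
```

```bash
cat > lidm.py <<'E'
from prof import *
def lidpose(zoff=.0113):
    P,Q=tcp(); M=Q.as_matrix(); x=-M[:,1]; yaw=np.degrees(np.arctan2(x[1],x[0]))
    o=P+.045*x-[0,0,zoff]; return o,yaw
E
python3 - <<'E'
from lidm import *
p=np.load("pics/w6.npy",allow_pickle=True).item(); o,yaw=lidpose(); print(o.round(4),yaw)
b=o.copy();
for z,fx in ((8.5,-75),(8.5,-65),(8.5,20),(8.5,50)): show(p,o,yaw,fx,(34,54),"y",z,1); show(p,o,yaw,fx,(-54,-34),"y",z,1)
show(p,o,yaw,30,(-94,-74),"x",8.5,1)
E
```

```text
[0.4712 0.2824 0.    ] -91.37095655345117
y at -75 z 8.5 : 34:40/0 35:32/0 36:34/1 37:38/0 38:35/0 39:46/-5 40:95/-16 41:95/-17 42:97/-17 43:97/-17 44:97/-17 45:89/-17 46:51/-6 47:33/-2 48:32/2 49:28/0 50:28/-1 51:33/-2 52:33/0 53:33/0
y at -75 z 8.5 : -54:196/-6 -53:195/-4 -52:197/-6 -51:195/-4 -50:196/-3 -49:196/-4 -48:196/-4 -47:196/-4 -46:158/-17 -45:169/-28 -44:189/-29 -43:192/-30 -42:190/-29 -41:193/-29 -40:193/-29 -39:195/-29 -38:200/-30 -37:204/-30 -36:203/-30 -35:200/-30
y at -65 z 8.5 : 34:47/-5 35:27/1 36:31/-2 37:27/4 38:35/-3 39:49/-5 40:95/-18 41:97/-17 42:97/-18 43:96/-17 44:98/-17 45:89/-16 46:48/-5 47:32/-2 48:33/0 49:36/-3 50:31/-1 51:31/0 52:33/0 53:30/0
y at -65 z 8.5 : -54:197/-4 -53:197/-4 -52:197/-4 -51:196/-3 -50:197/-4 -49:196/-4 -48:197/-4 -47:196/-5 -46:155/-18 -45:168/-28 -44:187/-29 -43:191/-30 -42:191/-30 -41:193/-31 -40:198/-30 -39:205/-30 -38:204/-30 -37:204/-30 -36:202/-31 -35:201/-31
y at 20 z 8.5 : 34:28/0 35:31/0 36:30/1 37:35/0 38:28/1 39:29/0 40:35/-1 41:30/-2 42:45/-4 43:95/-19 44:99/-18 45:88/-16 46:41/-5 47:25/3 48:26/2 49:25/0 50:25/2 51:28/-
[... 223 characters left out ...]
:190/-30 -37:194/-30 -36:194/-30 -35:194/-31
y at 50 z 8.5 : 34:126/-24 35:127/-24 36:126/-22 37:127/-23 38:127/-24 39:130/-25 40:134/-25 41:135/-25 42:129/-25 43:98/-17 44:96/-18 45:88/-16 46:37/-4 47:20/4 48:26/2 49:28/-1 50:30/0 51:30/-1 52:23/0 53:27/0
y at 50 z 8.5 : -54:200/-5 -53:201/-5 -52:200/-5 -51:200/-5 -50:200/-5 -49:199/-5 -48:200/-5 -47:201/-5 -46:155/-21 -45:162/-29 -44:175/-29 -43:178/-28 -42:179/-29 -41:185/-31 -40:185/-31 -39:181/-29 -38:185/-30 -37:188/-29 -36:188/-30 -35:188/-31
x at 30 z 8.5 : -94:48/0 -93:49/1 -92:51/0 -91:49/2 -90:48/0 -89:49/1 -88:48/1 -87:49/0 -86:48/0 -85:51/0 -84:51/1 -83:47/0 -82:49/0 -81:48/1 -80:48/0 -79:48/0 -78:52/0 -77:50/0 -76:51/0 -75:49/0
```

The lid edges lie at ±45.5 about the TCP line, so the bar is centred in the grip and the yaw agrees. Lift and carry it to above the mouth.

```bash
python3 - <<'E'
from h import *
C=np.array([.5194,-.055,0])
go(tf(C,-87.1,[-.195,0,.06]),92.9)
E
```

```text
tcp [0.4723 0.3274 0.0113] yaw 88.63
shift cm [ -4.18 -18.67  -4.87]
turn [ 0.0005  0.0005 -0.0745]
```

Call:
carry_out(claw=[0,0,0,0,0,0,0,0,0,0,0,0,0,0], delta_pos=[[0,0,-0.7],[0,0,-1.8],[0,-1,-1.8],[-0.5,-2,-0.6],[-0.6,-2.5,0],[-0.6,-2.7,0],[-0.6,-2.7,0],[-0.6,-2.7,0],[-0.6,-2.3,0],[-0.5,-1.8,0],[-0.2,-1,0],[0,0,0],[0,0,0],[0,0,0]], angular=[[0,0,0],[0,0,0],[0,0,0],[0,0,0],[0,0,0],[0,0,0],[0,0,0],[0,0,0],[0,0,0],[0,0,-0.037],[0,0,-0.037],[0,0,0],[0,0,0],[0,0,0]])

```text
clock: 16.9
position: [0.5097, 0.1404, 0.06]
ee_rot: [-0.079, 3.141, 0.001]
force: [-0.1, -0.4, -0.3]
width: 0.149
gripper_force: 35.0
```

```bash
python3 - <<'E'
from lidm import *
C=np.array([.5194,-.055,0])
go(tf(C,-87.1,[-.195,0,.0345]),92.9); s=arm.observe(); print(s["force"],s["width"],s["clock"])
p=arm.get_image("wrist"); np.save("pics/w7.npy",p,allow_pickle=True)
o,yaw=lidpose(); print(o,yaw)
it=[(tf(C,-87.1,X),c) for X,c in zip(CASE,[(0,0,255),(255,0,0),(255,0,255),(0,255,255)])]+[(tf(o,yaw,rect(-84,80,-45,45,8.5)),(0,128,255))]
draw(p,it,"pics/ov7.png",(0,0,512,384),1.25)
for fx in (-70,20,50,70): show(p,o,yaw,fx,(-50,-40),"y",8.5,1)
for fx in (0,): show(p,o,yaw,fx,(70,90),"x",8.5,1)
E
```

```text
tcp [0.5097 0.1404 0.06  ] yaw 92.89
shift cm [ 0.02 -0.07  2.55]
turn [ 0.0006  0.     -0.0001]
[-0.11784461 -0.40357389 -0.2715914 ] 0.14947707699784396 16.9
[0.51201111 0.09553059 0.04860387] -87.0830852644409
y at -70 z 8.5 : -50:205/-3 -49:204/-3 -48:206/-4 -47:205/-4 -46:162/-15 -45:168/-28 -44:190/-29 -43:192/-29 -42:193/-29 -41:196/-30
y at 20 z 8.5 : -50:144/-4 -49:143/-4 -48:144/-3 -47:143/-4 -46:140/-20 -45:165/-28 -44:183/-31 -43:183/-30 -42:185/-30 -41:190/-30
y at 50 z 8.5 : -50:127/24 -49:126/25 -48:90/19 -47:82/18 -46:113/-16 -45:160/-27 -44:178/-29 -43:179/-30 -42:182/-29 -41:187/-31
y at 70 z 8.5 : -50:116/22 -49:110/22 -48:79/19 -47:81/18 -46:87/6 -45:158/-26 -44:177/-31 -43:179/-29 -42:180/-30 -41:185/-30
x at 0 z 8.5 : 70:123/-23 71:123/-24 72:124/-23 73:111/-22 74:124/-23 75:127/-25 76:124/-24 77:121/-23 78:121/-23 79:111/-14 80:111/-14 81:108/-13 82:110/-13 83:109/-13 84:109/-13 85:108/-14 86:0/0 87:0/0 88:0/0 89:0/0
```

View pics/ov7.png

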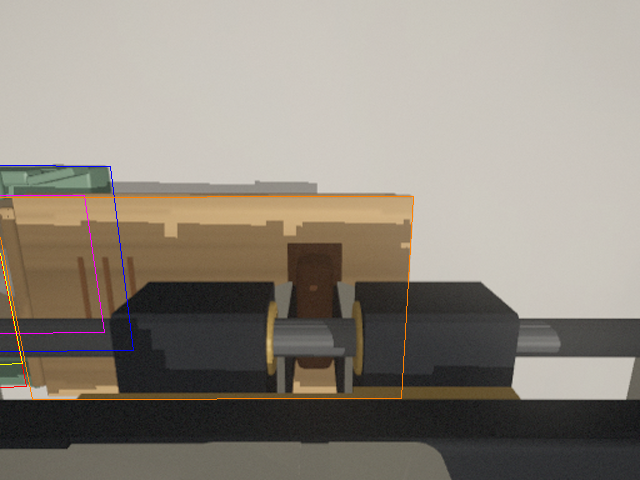

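The wrist picture shows the lid held level. Its outline matches the model, and the nose at about (15,290) overlaps the case mouth at the left. Lowering onto the ledges.

Call:
carry_out(claw=[0,0,0,0,0,0,0], delta_pos=[[0,0,0.7],[0,0,0.8],[0,0,0.6],[0,0,0.3],[0,0,0.15],[0,0,0],[0,0,0]], angular=[[0,0,0],[0,0,0],[0,0,0],[0,0,0],[0,0,0],[0,0,0],[0,0,0]])

```text
clock: 17.65
position: [0.5101, 0.1393, 0.0345]
ee_rot: [-0.079, 3.14, 0.0]
force: [0.1, 0.3, -1.0]
width: 0.151
gripper_force: 35.0
```

Call:
carry_out(claw=[0,0,0,0,0,0,0], delta_pos=[[0,-0.5,0.04],[0,-0.8,0],[0,-0.8,0],[0,-0.8,0],[0,-0.8,0],[0,-0.3,0],[0,0,0]], angular=[[0,0,0],[0,0,0],[0,0,0],[0,0,0],[0,0,0],[0,0,0],[0,0,0]])

```text
clock: 18.35
position: [0.512, 0.0986, 0.034]
ee_rot: [-0.077, 3.141, -0.0]
force: [0.4, 0.7, -1.1]
width: 0.149
gripper_force: 35.0
```

```bash
python3 - <<'E'
from lidm import *
C=np.array([.5194,-.055,0]); P,Q=tcp()
print("tcp in case mm",(R.from_euler("z",87.1,degrees=True).apply(P-C)*1000).round(1)); go(tf(C,-87.1,[-.063,0,.034]),92.9)
E
```

```text
tcp in case mm [-153.8    0.4   34. ]
tcp [0.512  0.0986 0.034 ] yaw 92.8
shift cm [ 0.03 -9.08 -0.  ]
turn [-0.0001  0.0001 -0.0017]
```

The nose is under the lips at case x −29 with almost no force. Continuing to just before the ridge.

Call:
carry_out(claw=[0,0,0,0,0,0,0,0,0,0], delta_pos=[[0,-0.7,0],[0,-1.2,0],[0,-1.5,0],[0,-1.5,0],[0,-1.5,0],[0,-1.2,0],[0,-0.8,0],[0,-0.4,0],[0,0,0],[0,0,0]], angular=[[0,0,0],[0,0,0],[0,0,0],[0,0,0],[0,0,0],[0,0,0],[0,0,0],[0,0,0],[0,0,0],[0,0,0]])

```text
clock: 19.35
position: [0.5164, 0.0121, 0.0339]
ee_rot: [-0.08, 3.141, 0.001]
force: [0.6, 0.7, -0.1]
width: 0.146
gripper_force: 35.0
```

```bash
python3 - <<'E'
from lidm import *
C=np.array([.5194,-.055,0]); P,Q=tcp()
print("tcp in case mm",(R.from_euler("z",87.1,degrees=True).apply(P-C)*1000).round(1)); go(tf(C,-87.1,[-.045,0,.034]),92.9)
E
```

```text
tcp in case mm [-67.1   0.4  33.9]
tcp [0.5164 0.0121 0.0339] yaw 92.9
shift cm [ 0.04 -2.21 -0.01]
turn [0.0004 0.     0.0001]
```

Call:
carry_out(claw=[0,0,0,0,0,0,0,0,0], delta_pos=[[0,-0.3,0],[0,-0.3,0],[0,-0.3,0],[0,-0.3,0],[0,-0.3,0],[0,-0.3,0],[0,-0.2,0],[0,0,0],[0,0,0]], angular=[[0,0,0],[0,0,0],[0,0,0],[0,0,0],[0,0,0],[0,0,0],[0,0,0],[0,0,0],[0,0,0]], force=50)

```text
clock: 20.25
position: [0.5172, -0.0086, 0.0338]
ee_rot: [0.078, -3.14, 0.0]
force: [0.8, -0.4, -0.1]
width: 0.148
gripper_force: 50.0
```

```bash
python3 - <<'E'
from lidm import *
C=np.array([.5194,-.055,0]); P,Q=tcp()
print("tcp in case mm",(R.from_euler("z",87.1,degrees=True).apply(P-C)*1000).round(1)); go(tf(C,-87.1,[-.045,0,.034]),92.9)
E
```

```text
tcp in case mm [-46.4   0.1  33.8]
tcp [ 0.5172 -0.0086  0.0338] yaw 92.86
shift cm [ 0.01 -0.14 -0.02]
turn [-0.0001 -0.0003 -0.0007]
```

Call:
carry_out(claw=[0,0,0], delta_pos=[[0,-0.1,0],[0,-0.05,0],[0,0,0]], angular=[[0,0,0],[0,0,0],[0,0,0]])

```text
clock: 20.55
position: [0.5174, -0.0101, 0.0339]
ee_rot: [0.079, -3.14, 0.0]
force: [-0.2, 0.1, -1.0]
width: 0.151
gripper_force: 50.0
```

Call:
carry_out(claw=[0,0,0], delta_pos=[[0,-0.05,0],[0,-0.05,0],[0,0,0]], angular=[[0,0,0],[0,0,0],[0,0,0]])

```text
clock: 20.85
position: [0.5174, -0.0106, 0.0339]
ee_rot: [0.079, -3.14, -0.001]
force: [-0.2, 1.6, -0.4]
width: 0.15
gripper_force: 50.0
```

Call:
carry_out(claw=[0,0,0], delta_pos=[[0,-0.05,0],[0,-0.05,0],[0,0,0]], angular=[[0,0,0],[0,0,0],[0,0,0]])

```text
clock: 21.15
position: [0.5172, -0.0107, 0.0339]
ee_rot: [0.081, -3.14, -0.002]
force: [-1.1, 5.5, 0.6]
width: 0.148
gripper_force: 50.0
```

Call:
carry_out(claw=[0,0,0], delta_pos=[[0,-0.1,0],[0,-0.1,0],[0,0,0]], angular=[[0,0,0],[0,0,0],[0,0,0]])

```text
clock: 21.45
position: [0.5171, -0.0107, 0.0339]
ee_rot: [0.083, -3.14, -0.005]
force: [-3.2, 11.7, 1.0]
width: 0.149
gripper_force: 50.0
```

Hard stop at the end wall: 11.7 N with no further motion. Relieving the push, releasing, lifting and checking.

Call:
carry_out(claw=[0,0,1.8,2.4,3,3,3,3,3,3,3,3], delta_pos=[[0,0.2,0],[0,0.1,0],[0,0,0],[0,0,0],[0,0,0],[0,0,-0.5],[0,0,-2],[0,0,-3],[0,1,-4],[0,4,-4],[0,4,0],[0,2,0]], angular=[[0,0,0],[0,0,0],[0,0,0],[0,0,0],[0,0,0],[0,0,0],[0,0,0],[0,0,0],[0,0,0],[0,0,0],[0,0,0],[0,0,0]])

```text
clock: 22.65
position: [0.5127, 0.0979, 0.1663]
ee_rot: [-0.083, 3.137, 0.004]
force: [0.0, -0.2, -0.3]
width: 0.324
gripper_force: 0.0
```

```bash
python3 - <<'E'
from lidm import *
C=np.array([.5194,-.055,0]); print(tcp()[0])
p=arm.get_image("wrist"); t=arm.get_image("top")
for q,n in ((p,"wrist"),(t,"top")):
    c=pl("grip_bar",q)[:1]
    for a,f in c: X=at(q,a,.039)[0]; print(n,f,(R.from_euler("z",87.1,degrees=True).apply(X-C)*1000).round(1))
it=[(tf(C,-87.1,rect(-90,90,-53,53,35.5)),(255,0,0)),(tf(C+[0,0,.022],-87.1,rect(-84,80,-45,45,8.5)),(0,0,255)),(tf(C+[0,0,.022],-87.1,rect(-52,-38,-22,22,25.5)),(0,255,255))]
draw(t,it,"pics/a.png",(200,120,420,270),3); draw(p,it,"pics/b.png",(0,0,512,384),1.1)
a,b=cv2.imread("pics/a.png"),cv2.imread("pics/b.png")
b=cv2.resize(b,None,fx=.65,fy=.65); a=cv2.resize(a,(452,308)); b=b[:274,:]
h=np.zeros((600,460,3),np.uint8); h[:308,:452]=a; h[310:310+b.shape[0],:b.shape[1]]=b; cv2.imwrite("pics/ab.png",h)
for fx in (-30,0,30): show(p,C+[0,0,.022],-87.1,fx,(-98,-76),"x",8.5,1)
E
```

```text
[0.51271253 0.09790687 0.16631393]
wrist 0.91 [-47.8   0.7  39. ]
top 0.73 [-38.3   9.7  39. ]
x at -30 z 8.5 : -98:188/-4 -97:169/-1 -96:123/8 -95:95/16 -94:75/17 -93:72/15 -92:75/16 -91:76/14 -90:73/15 -89:74/15 -88:76/14 -87:75/13 -86:88/-1 -85:110/-16 -84:131/-24 -83:137/-26 -82:135/-26 -81:132/-25 -80:130/-25 -79:131/-26 -78:126/-23 -77:124/-23
x at 0 z 8.5 : -98:191/-4 -97:169/-1 -96:122/9 -95:94/17 -94:86/17 -93:77/15 -92:79/14 -91:82/10 -90:88/2 -89:101/-4 -88:105/-4 -87:103/-8 -86:97/-13 -85:104/-19 -84:114/-21 -83:118/-23 -82:119/-23 -81:120/-23 -80:117/-21 -79:117/-22 -78:118/-24 -77:121/-24
x at 30 z 8.5 : -98:187/-3 -97:165/0 -96:119/9 -95:89/15 -94:79/16 -93:75/14 -92:78/14 -91:77/16 -90:76/16 -89:80/13 -88:78/15 -87:80/12 -86:90/1 -85:107/-13 -84:120/-22 -83:125/-24 -82:127/-24 -81:126/-25 -80:126/-24 -79:127/-24 -78:125/-24 -77:125/-23
```

View pics/ab.png

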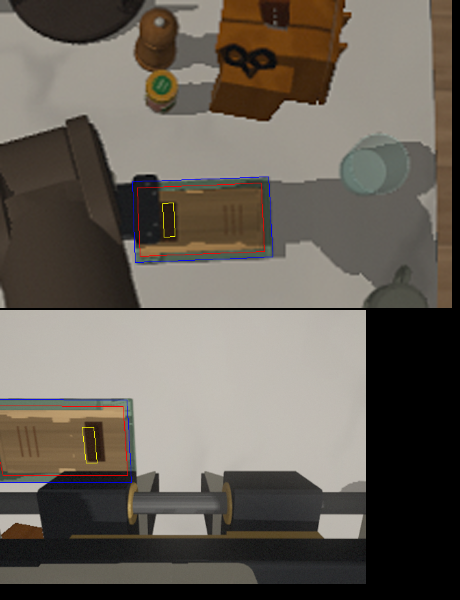

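The top view shows the lid in the case at its home outline. The mill at (156,38), the jar at (160,90) and the tumbler at (372,165) stand as before. The wrist view puts the lid's rear edge at about −84.5 mm, within 1 mm of home, which agrees with the hard stop. The gripper is clear, so I'm handing in.

```bash
python3 -c "
from cell import arm
print(arm.sign_off())"
```

```text
the job is handed in; nothing more can be done
None
```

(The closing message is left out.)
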